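# Refit the vent filter of a plant culture box

### The arm

A 7-joint arm with a two-finger parallel gripper is mounted at the origin on the work surface. World frame = base frame: x ahead of the robot, y to its left, z up, the work surface at z = 0. Lengths are in m, angles in rad, forces in N, time in s.
With the tool pointing down it reaches from about 0.425 to 0.8 m from the base axis. Payload 8.3 kg.
Tool frame: the origin (TCP) lies midway between the tips of the shut fingers; the grasp point (between the pads) lies 19 mm behind it; z points along the fingers, x is the direction in which the jaws open and shut, and the axes are right-handed (so a half turn about z gives the same grasp; the last joint's range is limited). The gripper opens to 85 mm and grips with 20 to 120 N. Pads are 22 mm wide; open, the fingers measure 114 mm over their backs; the gripper's body (76 mm by 85 mm) begins 54 mm behind the grasp point. The pads swing forward as they close: fully open they stand 13 mm farther back than shut.
Start: joints at [1.189, 0.383, 0.016, 1.37, -0.006, 1.388, -0.046], TCP at [0.196, -0.593, 0.231] pointing down, gripper open.
Joint ranges: [-2.95, 2.95], [-0.25, 2.06], [-1.52, 1.56], [0.18, 2.33], [-1.44, 4.58], [0.02, 2.06], [-3.01, 3.01]. Speed limits (rad/s): [2.39, 2.39, 3.01, 3.01, 3.14, 3.14, 3.14].

### API

Orientations are given as a unit quaternion [w, x, y, z].
In Python, from bench import r, read_camera, camera_info gives the robot as it stands.
- The arm moves only by the tool arm_command, never from a script. Its argument "series" is a list that holds one entry, the list of rows, each a list of 7 numbers: the shift along the tool's x, y, z in mm, then the turn, a rotation vector about the tool's x, y, z in degrees, then the closure in counts, from 0 (fully open) to 255 (shut). A call has 1 to 10 rows; each row is the pose to reach, as a shift and turn from the pose commanded when the call began, along the tool's axes at that moment; what a row does not reach only later rows make up. A row lasts 1/10 s, in which the tool goes at most 50 mm and 8.59 degrees, less where a joint would pass 70% of its speed; a pose out of reach is approached as far as the arm can. A call with a gripper value outside its range is refused whole. The fingers move at their own pace and stop on an object; "newtons" is the grip in N (left out, the last holds). Time passes only in rows, so rows that repeat a pose let the fingers close. It gives the time, the measured TCP pose, the force and the opening at its end, in the units of the state.
- r.get_state(): the state, without advancing time (a new reading comes with each control period).
- read_camera(name): name is "scene" or "top" or "wrist"; returns the picture (400x640x3 uint8, red, green, blue); there is no depth.
- camera_info(name): a dict with "K" (3x3 intrinsics, pixels), "origin" and "orientation" of the camera in the world. Camera axes: x right, y down, z forward; pixel columns grow to the right and rows downward; lengths in m; the calibration is good to about 2 mm. The wrist camera is an equidistant fisheye: a pixel r from the principal point sees the ray r / f radians off the axis. A picture is of the moment at which its call begins: read the wrist's pose just before it. camera_info takes no time and is no camera call; for the wrist camera it gives the pose at the moment of the call.
- r.hand_in(): hands the job in, once; it reports no verdict.
The state is a dict: "time_s": time; "joint_positions": joint angles; "joint_velocities": joint speeds; "joint_efforts": joint torques, N m; "tool_pos": TCP position; "ee_rot": TCP orientation; "ft_force": force on the tool from outside, world axes, zero at the start; "torque": the same for the moment, N m; "opening": finger opening in m.
Only numpy, scipy, OpenCV 4.12 (cv2) and the standard library are available. Lean on these libraries where they do the work, as an engineer would, in place of code of your own. Each camera call takes 0.05 s, during which the arm holds its last target.

### The job

The culture box needs its vent filter back. Take the small amber jar off the vent and stand it gently, upright, in the green tray; then fetch the filter plate, tuck its plain edge under the dark lip and push back against the orange sprung strip, and lower the blue edge down behind the sill so that the plate lies flat and fully home on the grille. Let go, and leave everything else where it is.

Things in the scene. Friction and masses are not known exactly. Their poses are not given: they have to be found in the camera images.
- vent_box: fixed culture box, 160 (x) x 125 (y) x 84 mm, clear tub with white top, standing on the mat; origin at the centre of its underside, z up. In its top is a shallow recess for the filter plate, x = -69.5 mm (rear wall) to +62 mm (sill), 95 mm wide in y; side walls 15 mm thick, 6 mm above the recess floor. Dark lip at the rear (-x), sill in front (+x)
- lip_edge (a point): middle of the free lower edge of the dark steel lip: box x = -48 mm, y = 0, 81 mm above the box's origin, axes as the box's. The lip is 3 mm thick and overhangs the recess from the rear wall to here, over the full width; its underside is 11 mm above the recess floor. The seated plate reaches 10 mm under it
- grille (a point): centre of the recess floor, a flat slotted grille 70 mm above the box's origin; axes as the box's
- sill (a point): middle of the upper inner edge of the sill (box x = +62 mm, y = 0), 6 mm above the recess floor; the sill is 18 mm thick. The seated plate's blue edge rests against its inner face
- strip (a joint): travel (m) of the orange sprung strip under the lip: 0 = out, face at box x = -56.5 mm; 0.007 = fully back (box -x). Push needed: 3.2 N at 0, plus 0.4 N per mm. 8.5 mm high, 92 mm long. The 120 mm plate fits between strip and sill only with the strip pressed 1.5 to 7 mm back; let go, it holds the plate against the sill. Its friction may keep the blue edge up until pressed down
- filter_rib (a point): centre of the upright grey grip rib on the middle of the loose filter plate: rib 14 (x) x 50 (y) mm, 28 mm high above the plate's top. Plate 120 (x) x 90 (y) x 5 mm, white with grey mesh, 0.1 to 0.18 kg, flat on the mat. This point is 19 mm above its underside. Axes: +x to the blue-striped edge (goes to the sill), -x to the plain edge (goes under the lip), z up
- filter_plain_edge (a point): middle of the plain edge on the plate's underside: x = -60 mm, y = 0 of the plate, same axes as the rib
- filter_blue_edge (a point): middle of the blue-striped edge on the plate's underside: x = +60 mm, y = 0 of the plate, same axes
- jar_mid (a point): centre, half-way up, of the loose amber jar with black cap, 48 mm wide, 70 mm high, about 0.14 kg, standing on the grille in the recess; z up
- tray_in (a point): centre of the inner floor of the fixed green tray, 130 (x) x 110 (y) x 14 mm outside, walls 4 mm, standing on the mat; it stands to one side of the box and the filter plate to the other
- dish_stack: bystander: stack of four clear round culture dishes with white rims, 89 mm wide, 60 mm high; origin at its underside; leave it alone
- dish_single: bystander: one such dish, 15 mm high; origin at its underside; leave it alone
- amber_bottle: bystander: amber bottle with paper label, 44 mm wide, 110 mm high; origin at its underside; leave it alone
- tub_a: bystander: clear lidded culture tub, 93 x 123 x 62 mm, white lid, black clips; origin at its underside; leave it alone
- tub_b: bystander: a second such tub; origin at its underside; leave it alone
- media_jar: bystander: clear jar with blue cap, 64 mm wide, 100 mm high; origin at its underside; leave it alone
- spatula: bystander: spatula lying flat, 180 mm long; origin at its underside; leave it alone
- jar: the amber jar itself, origin at the centre of its underside
- filter: the filter plate itself, origin at the centre of its underside, axes as the rib's
There are look-alikes about, which are no part of the job. Leave any purple or red look-alike of the filter alone.

How it is judged:
By the outcome, as a careful person would: the job done as asked, in the order asked, and still so for the second after the job is handed in, with the robot touching nothing.
It also fails if it takes over 58 s, if anything falls off the work surface, if the arm or the gripper's body presses on something with over 40 N, if the wrist force passes 120 N, or if a joint passes its speed limit or range.

## Working session

There is one attempt and no reset: what is moved stays moved. The work goes in short steps, Python scripts to look and compute and a tool call to move; the robot and the scene stay as the last step left them, time stands still between calls to the robot, and variables do not carry over. Pictures are saved under pics/ and viewed, and the job is handed in when it is done.

Besides the shell and the picture viewer there is one more tool, called after "Emit:" as a command line: name --argument value ..., lists and objects as JSON in quotes. arm_command: Moves the arm, as the interface text tells. Its arguments: {"type":"object","properties":{"series":{"type":"array"},"newtons":{"type":"number"}},"required":["series"]}

```bash
mkdir -p pics; ls
python3 - <<'E'
from bench import r, read_camera, camera_info
import cv2
s=r.get_state();print(s)
for n in("scene","top","wrist"):
    i=camera_info(n);print(n,i)
    cv2.imwrite(f"pics/{n}0.png",read_camera(n)[:,:,::-1])
E
```

```text
pics
{'time_s': 0.0, 'joint_positions': array([ 1.18913016,  0.38424957,  0.01640156,  1.37117021, -0.00627874,
        1.38817942, -0.04647367]), 'joint_velocities': array([ 0.00034814, -0.00022712,  0.00045831, -0.00039782, -0.00055761,
       -0.00169365,  0.00042597]), 'joint_efforts': array([ 6.42285322e-04, -6.27589560e+01,  8.44393931e-01, -3.71819401e+01,
        1.64696557e-02,  1.41444197e-02, -7.54861117e-05]), 'tool_pos': array([ 0.19572614, -0.593034  ,  0.2302647 ]), 'ee_rot': array([-5.45675747e-04,  8.10388395e-01, -5.85892219e-01, -8.11873534e-04]), 'ft_force': array([0.17494624, 0.16293405, 0.34819103]), 'torque': array([-0.05832864,  0.03047543, -0.01328588]), 'opening': 0.0852558551714885}
scene {'K': array([[513.15799129,   0.        , 316.68514229],
       [  0.        , 513.15799129, 196.69181013],
       [  0.        ,   0.        ,   1.        ]]), 'origin': array([ 1.56340736, -0.63585057,  0.83687409]), 'orientation': array([-0.42526256,  0.7698396 ,  0.41148242, -0.2391254 ])}
top {'K': array([[520.76627975,   0.        , 315.63824   ],
       [  0.        , 520.76627975, 205.77859449],
       [  0.        ,   0.        ,   1.        ]]), 'origin': array([0.41458052, 0.0114625 , 1.88822665]), 'orientation': array([-0.03004839,  0.71013705, -0.70276828,  0.03031839])}
wrist {'K': array([[309.70691629,   0.        , 319.13319098],
       [  0.        , 309.70691629, 203.32353361],
       [  0.        ,   0.        ,   1.        ]]), 'origin': array([ 0.27647218, -0.56750448,  0.37312884]), 'orientation': array([ 0.13494877,  0.79903317, -0.5776194 , -0.09844111])}
```

View pics/scene0.png

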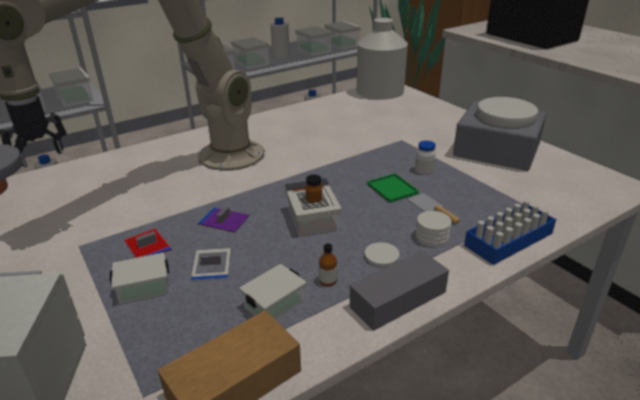

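View pics/top0.png

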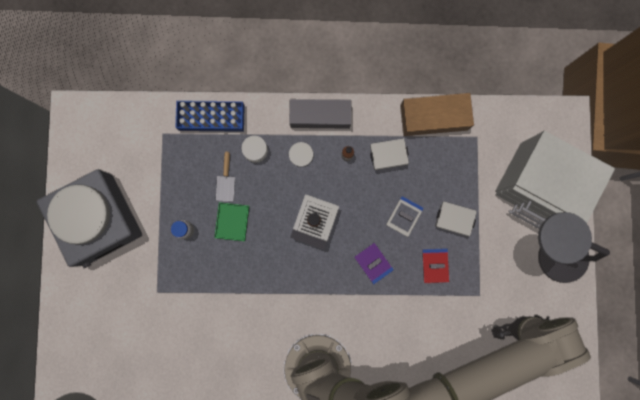

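View pics/wrist0.png

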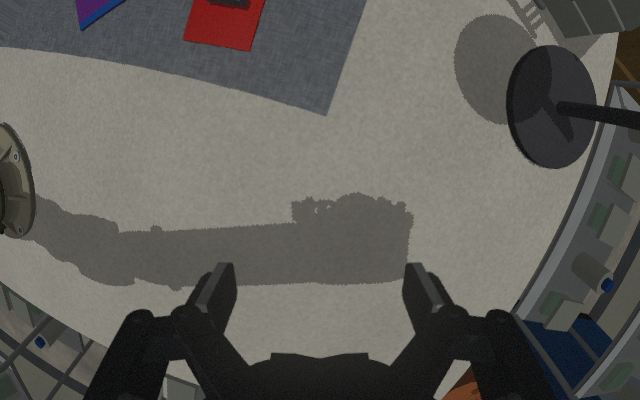

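```bash
cat > h.py <<'E'
import numpy as np, cv2
from scipy.spatial.transform import Rotation as R
from bench import r, read_camera, camera_info
def q2R(q): return R.from_quat([q[1],q[2],q[3],q[0]])
def ray(info,u,v,fish=False):
    K=np.array(info['K']); x=(u-K[0,2])/K[0,0]; y=(v-K[1,2])/K[1,1]
    if fish:
        t=np.hypot(x,y); d=np.array([np.sin(t)*x/max(t,1e-9),np.sin(t)*y/max(t,1e-9),np.cos(t)])
    else: d=np.array([x,y,1.])
    return np.array(info['origin']), q2R(info['orientation']).apply(d)
def onz(info,u,v,z,fish=False):
    o,d=ray(info,u,v,fish); return o+d*(z-o[2])/d[2]
def proj(info,p,fish=False):
    c=q2R(info['orientation']).inv().apply(np.array(p)-info['origin']);K=info['K']
    if fish:
        rr=np.hypot(c[0],c[1]);t=np.arctan2(rr,c[2]);x,y=c[0]/rr*t,c[1]/rr*t
    else: x,y=c[0]/c[2],c[1]/c[2]
    return np.array([K[0,0]*x+K[0,2],K[1,1]*y+K[1,2]])
def down(yaw):  # tool down, tool x axis along world angle yaw
    c,s=np.cos(yaw),np.sin(yaw)
    return R.from_matrix(np.array([[c,s,0],[s,-c,0],[0,0,-1]]))
def delta(p,Rt,s=None):
    s=s or r.get_state(); Rc=q2R(s['ee_rot'])
    d=Rc.inv().apply(np.array(p)-s['tool_pos'])*1000; w=np.degrees((Rc.inv()*Rt).as_rotvec())
    return np.round(d,1),np.round(w,2)
def save(n,img,crop=None,scale=1):
    if crop: img=img[crop[1]:crop[3],crop[0]:crop[2]]
    cv2.imwrite(f"pics/{n}.png",cv2.resize(img,None,fx=scale,fy=scale,interpolation=cv2.INTER_CUBIC)[:,:,::-1])
E
python3 - <<'E'
from h import *
t=cv2.imread('pics/top0.png')[:,:,::-1]
save('topz',t,(205,170,455,290),3.2)
s=cv2.imread('pics/scene0.png')[:,:,::-1]
save('scz',s,(180,150,440,300),3)
E
```

```text
(no output)
```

View pics/topz.png

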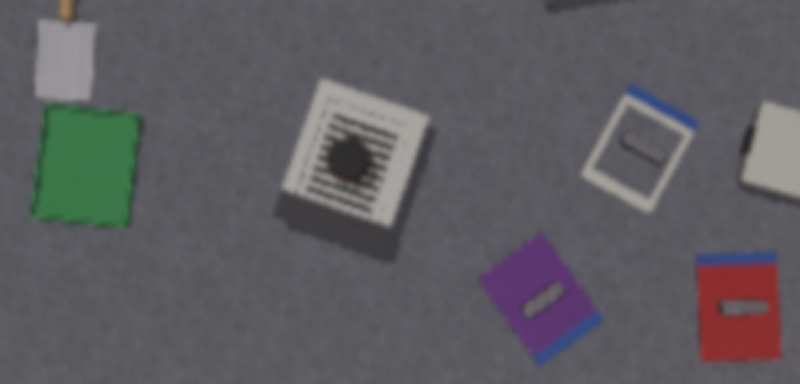

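View pics/scz.png

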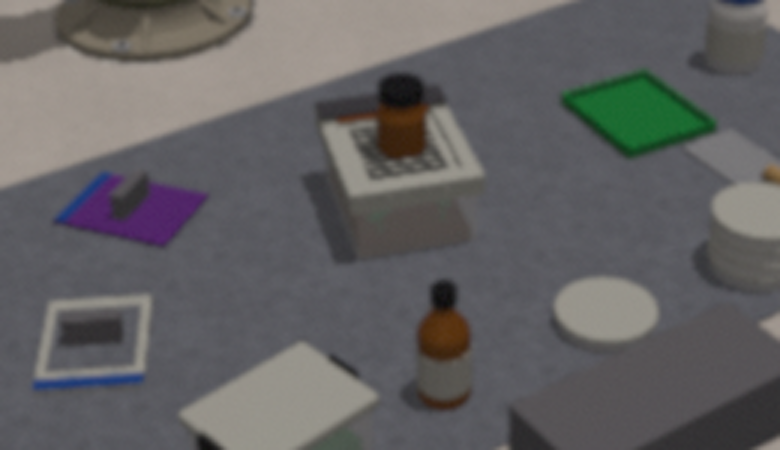

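Run:
```python
from h import *
t=cv2.imread('pics/top0.png')[:,:,::-1]
I=camera_info('top')
hsv=cv2.cvtColor(t,cv2.COLOR_RGB2HSV)
def Z(x,y): return 205+(x+.5)/3.2-.5,170+(y+.5)/3.2-.5
for nm,z,ps in [("box",.076,[(320,80),(430,118),(393,228),(283,188)]),("jartop",.14,[(349,158)]),("plate",.005,[(628,87),(698,127),(649,212),(583,173)]),("rib",.033,[(643,149)]),("tray",.014,[(46,105),(141,116),(129,228),(33,217)])]:
    P=np.array([onz(I,*Z(*p),z) for p in ps]); print(nm,np.round(P,3).tolist(),np.round(P.mean(0),3))
g=cv2.inRange(hsv,(50,100,40),(75,255,255));c=max(cv2.findContours(g,0,1)[0],key=cv2.contourArea);q=cv2.minAreaRect(c);print(q,onz(I,*q[0],.014))
```

```text
box [[0.608, 0.05, 0.076], [0.568, -0.07, 0.076], [0.448, -0.031, 0.076], [0.49, 0.089, 0.076]] [0.528 0.01  0.076]
jartop [[0.519, 0.018, 0.14]] [0.519 0.018 0.14 ]
plate [[0.612, -0.298, 0.005], [0.567, -0.377, 0.005], [0.47, -0.321, 0.005], [0.513, -0.247, 0.005]] [ 0.54  -0.311  0.005]
rib [[0.539, -0.31, 0.033]] [ 0.539 -0.31   0.033]
tray [[0.583, 0.361, 0.014], [0.572, 0.253, 0.014], [0.446, 0.264, 0.014], [0.457, 0.372, 0.014]] [0.515 0.313 0.014]
((231.44618225097656, 221.4307861328125), (30.01640510559082, 34.9777946472168), 7.125016689300537) [0.51526386 0.31426955 0.014     ]
```

Run:
```python
from h import *
s=r.get_state();Rc=q2R(s['ee_rot']);I=camera_info('wrist')
print("cam in tool",Rc.inv().apply(I['origin']-s['tool_pos']),(Rc.inv()*q2R(I['orientation'])).as_matrix().round(3))
# view pose
for p,y in [((.50,-.20,.26),-20),((.47,-.28,.24),-28.6),((.44,.03,.26),-18)]:
    Rt=down(np.radians(y));print(p,y,delta(p,Rt))
    # camera position
    print(np.array(p)+Rt.apply(Rc.inv().apply(I['origin']-s['tool_pos'])))
```

```text
cam in tool [ 0.00077698 -0.08460885 -0.14273732] [[ 1.    -0.     0.   ]
 [ 0.     0.944  0.329]
 [-0.    -0.329  0.944]]
(0.5, -0.2, 0.26) -20 (array([-278. , -412.1,  -29.1]), array([-4.000e-02,  8.000e-02, -5.173e+01]))
[ 0.52966806 -0.12075944  0.40273732]
(0.47, -0.28, 0.24) -28.6 (array([-211.4, -358.5,   -9.2]), array([-3.000e-02,  8.000e-02, -4.313e+01]))
[ 0.51118374 -0.20608681  0.38273732]
(0.44, 0.03, 0.26) -18 (array([-515.2, -427.2,  -28.7]), array([-4.000e-02,  8.000e-02, -5.373e+01]))
[0.46688453 0.11022769 0.40273732]
```

Run:
```python
from h import *
print(delta((.52,-.29,.24),down(np.radians(-28.6))))
```

```text
(array([-186.2, -402.9,   -9.2]), array([-3.000e-02,  8.000e-02, -4.313e+01]))
```

Emit:
arm_command --series '[[[-186, -403, -9, 0, 0, -43.1, 0], [-186, -403, -9, 0, 0, -43.1, 0], [-186, -403, -9, 0, 0, -43.1, 0], [-186, -403, -9, 0, 0, -43.1, 0], [-186, -403, -9, 0, 0, -43.1, 0], [-186, -403, -9, 0, 0, -43.1, 0], [-186, -403, -9, 0, 0, -43.1, 0], [-186, -403, -9, 0, 0, -43.1, 0], [-186, -403, -9, 0, 0, -43.1, 0], [-186, -403, -9, 0, 0, -43.1, 0]]]'

```text
time_s: 1.15
tool_pos: [0.5251, -0.2827, 0.24]
ee_rot: [-0.002, 0.97, -0.242, 0.0]
ft_force: [0.3, -0.1, -0.0]
opening: 0.0854
```

Run:
```python
from h import *
import json
read_camera('wrist')
s=r.get_state();I=camera_info('wrist');print(s['tool_pos'],s['joint_velocities'].round(3))
im=read_camera('wrist'); np.savez('w1.npz',im=im,**I)
save('w1',im,None,1.25)
```

```text
[ 0.52271295 -0.28637923  0.2398481 ] [ 0.055 -0.013  0.067  0.016  0.019  0.003  0.024]
```

View pics/w1.png

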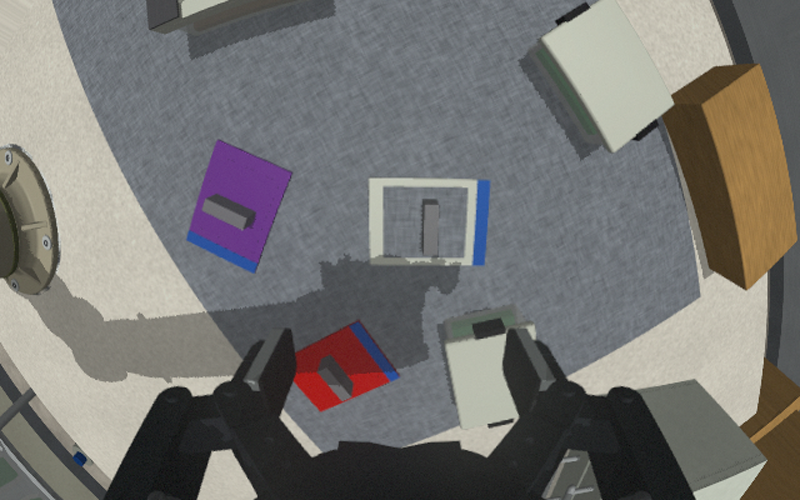

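```bash
cat >> h.py <<'E'
def rayZ(I,pts,z,fish=True): return np.array([onz(I,u,v,z,fish) for u,v in pts])
def plate_fit(im,I,box,z=.005,ny=90):
    x0,y0,x1,y1=box
    hsv=cv2.cvtColor(im,cv2.COLOR_RGB2HSV); L=hsv[:,:,2].astype(int);S=hsv[:,:,1]
    return hsv
E
python3 - <<'E'
from h import *
d=np.load('w1.npz');im=d['im'];I={k:d[k] for k in('K','origin','orientation')}
hsv=cv2.cvtColor(im,cv2.COLOR_RGB2HSV)
roi=np.zeros(im.shape[:2],np.uint8);roi[135:225,285:402]=1
blue=cv2.inRange(hsv,(105,120,60),(125,255,255))*roi
# white in light and shadow: low red-blue diff (warm) vs mat bluish
rb=im[:,:,0].astype(int)-im[:,:,2].astype(int)
print(im[170,300],im[150,330],im[210,330],im[205,310],im[130,330],im[170,325],im[215,330])
for m,n in((blue,'b'),(((rb>2)*roi*255).astype(np.uint8),'w')):
    c=max(cv2.findContours(m,0,1)[0],key=cv2.contourArea)
    P=rayZ(I,c[:,0,:].astype(float),.005)[:,:2]*1000
    q=cv2.minAreaRect(P.astype(np.float32));print(n,q)
E
```

```text
[190 195 178] [117 121 126] [126 129 120] [83 86 87] [123 127 133] [120 124 128] [78 82 85]
b ((590.5106811523438, -337.8359680175781), (88.95458221435547, 12.530978202819824), 61.426570892333984)
w ((536.50146484375, -308.8010559082031), (91.23787689208984, 106.2837142944336), 61.359928131103516)
```

Run:
```python
from h import *
print(delta((.50,-.03,.27),down(np.radians(-18))))
```

```text
(array([-141.9, -217.8,  -30. ]), array([ -0.03,   0.05, -10.45]))
```

Emit:
arm_command --series '[[[-142, -218, -30, 0, 0, -10.5, 0], [-142, -218, -30, 0, 0, -10.5, 0], [-142, -218, -30, 0, 0, -10.5, 0], [-142, -218, -30, 0, 0, -10.5, 0], [-142, -218, -30, 0, 0, -10.5, 0], [-142, -218, -30, 0, 0, -10.5, 0], [-142, -218, -30, 0, 0, -10.5, 0], [-142, -218, -30, 0, 0, -10.5, 0], [-142, -218, -30, 0, 0, -10.5, 0], [-142, -218, -30, 0, 0, -10.5, 0]]]'

```text
time_s: 2.25
tool_pos: [0.5001, -0.0333, 0.2699]
ee_rot: [0.0, 0.987, -0.159, -0.0]
ft_force: [-0.7, 0.3, 0.9]
opening: 0.0854
```

Run:
```python
from h import *
I=camera_info('wrist');s=r.get_state()
im=read_camera('wrist'); np.savez('w2.npz',im=im,**I);print(s['tool_pos'],s['joint_velocities'].round(3))
save('w2',im,None,1.25)
save('w2z',im,(200,60,440,260),3)
```

```text
[ 0.5000797  -0.03326406  0.26987495] [-0.006 -0.002 -0.01  -0.002 -0.002 -0.001 -0.003]
```

View pics/w2.png

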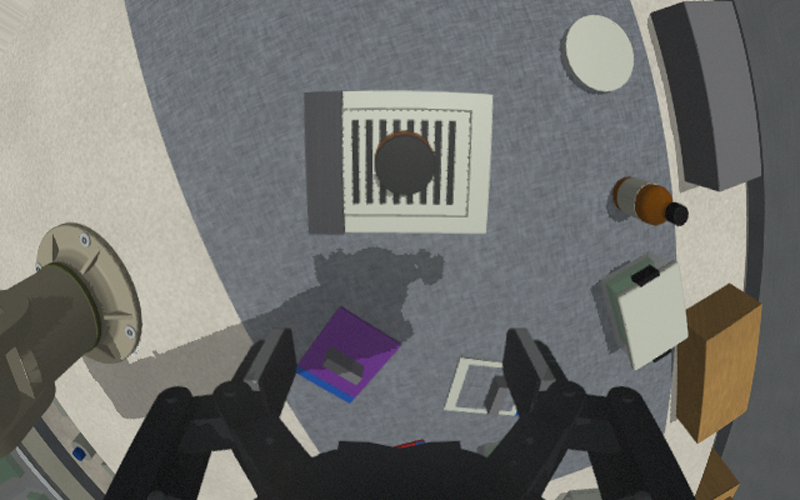

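View pics/w2z.png

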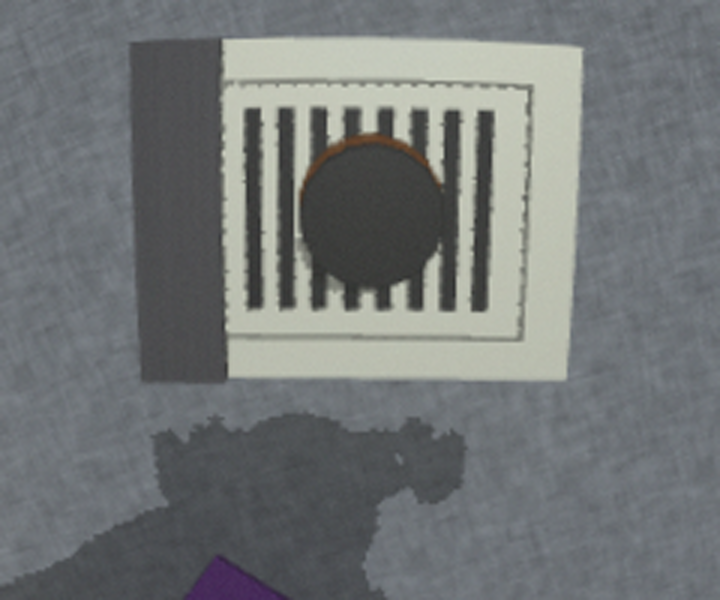

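Run:
```python
from h import *
d=np.load('w2.npz');im=d['im'];I={k:d[k] for k in('K','origin','orientation')}
hsv=cv2.cvtColor(im,cv2.COLOR_RGB2HSV)
def Z(x,y): return 200+(x+.5)/3-.5,60+(y+.5)/3-.5
roi=np.zeros(im.shape[:2],np.uint8);roi[65:195,240:400]=1
rb=im[:,:,0].astype(int)-im[:,:,2].astype(int)
w=((rb>4)*roi*255).astype(np.uint8)
c=max(cv2.findContours(w,0,1)[0],key=cv2.contourArea)
P=rayZ(I,c[:,0,:].astype(float),.076)[:,:2]*1000
q=cv2.minAreaRect(P.astype(np.float32));print(q);print(cv2.boxPoints(q).round(1).tolist())
print('corners z76',(rayZ(I,[Z(*p) for p in[(223,38),(582,46),(567,381),(227,379)]],.076)*1000).round(1).tolist())
print('inner top edge z76',(rayZ(I,[Z(*p) for p in[(534,87),(524,339),(228,336)]],.076)*1000).round(1).tolist())
print('floor far-side corner z70',(rayZ(I,[Z(*p) for p in[(240,84),(531,90)]],.070)*1000).round(1).tolist())
print('lip z84',(rayZ(I,[Z(*p) for p in[(223,38),(131,43),(141,381),(227,381)]],.084)*1000).round(1).tolist())
k=(hsv[:,:,2]<75).astype(np.uint8)*255
m=np.zeros_like(k);m[98:160,296:352]=1;k=cv2.morphologyEx(k*m,cv2.MORPH_OPEN,np.ones((9,9),np.uint8));c=max(cv2.findContours(k,0,1)[0],key=cv2.contourArea);print(cv2.minEnclosingCircle(c))
P=rayZ(I,c[:,0,:].astype(float),.14)[:,:2]*1000;print(cv2.minEnclosingCircle(P.astype(np.float32)))
```

```text
((530.1270141601562, 10.058906555175781), (125.58592987060547, 129.9187469482422), 71.27149200439453)
[[448.3999938964844, -28.600000381469727], [571.5, -70.30000305175781], [611.7999877929688, 48.70000076293945], [488.79998779296875, 90.4000015258789]]
corners z76 [[490.4, 90.6, 76.0], [612.0, 49.0, 76.0], [571.8, -70.8, 76.0], [448.8, -29.4, 76.0]]
inner top edge z76 [[590.3, 39.2, 76.0], [560.1, -49.7, 76.0], [455.1, -13.8, 76.0]]
floor far-side corner z70 [[490.0, 73.0, 70.0], [590.0, 38.3, 70.0]]
lip z84 [[491.3, 89.6, 84.0], [460.0, 99.9, 84.0], [419.3, -17.8, 84.0], [450.4, -28.3, 84.0]]
((325.5615539550781, 133.4958953857422), 27.153121948242188)
((522.3424682617188, 16.016250610351562), 24.009082794189453)
```

Run:
```python
from h import *
s=r.get_state();print(s['tool_pos'],s['ft_force'],s['time_s'])
print(delta((.5223,.016,.09),down(np.radians(-18.7))))
print(delta((.5223,.016,.15),down(np.radians(-18.7))))
```

```text
[ 0.50009522 -0.03281932  0.26992495] [-0.25505824  0.3729657   0.02287608] 2.3
(array([  5.9, -53.3, 179.9]), array([0.  , 0.04, 0.41]))
(array([  5.8, -53.3, 119.9]), array([0.  , 0.04, 0.41]))
```

Emit:
arm_command --series '[[[7, -53, 100, 0, 0, 0.4, 0], [7, -53, 110, 0, 0, 0.4, 0], [7, -53, 120, 0, 0, 0.4, 0], [7, -53, 120, 0, 0, 0.4, 0], [7, -53, 120, 0, 0, 0.4, 0], [7, -53, 120, 0, 0, 0.4, 0]]]' --newtons 30

```text
time_s: 2.9
tool_pos: [0.5245, 0.016, 0.1525]
ee_rot: [-0.0, 0.987, -0.162, 0.002]
ft_force: [-0.2, 0.8, -0.1]
opening: 0.0851
```

Run:
```python
from h import *
s=r.get_state();print(s['tool_pos'],s['ft_force'],s['time_s'],s['joint_velocities'].round(3))
print(delta((.5223,.016,.09),down(np.radians(-18.7))))
I=camera_info('wrist')
im=read_camera('wrist');save('w3',im,None,1.25)
s=r.get_state();print(s['tool_pos'])
```

```text
[0.52451439 0.01596229 0.15245236] [-0.15763912  0.79188865 -0.13109634] 2.9 [ 0.001 -0.011 -0.002 -0.001  0.    -0.007 -0.006]
(array([-2.3,  0.7, 62.4]), array([-0.03, -0.17,  0.07]))
[0.52456429 0.01604619 0.1525449 ]
```

View pics/w3.png

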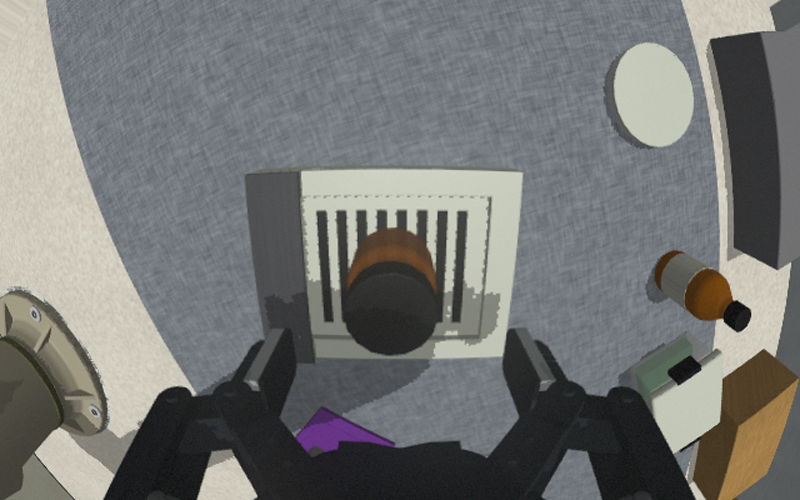

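Emit:
arm_command --series '[[[-2.3, 0.7, 30, 0, 0, 0, 0], [-2.3, 0.7, 62, 0, 0, 0, 0], [-2.3, 0.7, 62, 0, 0, 0, 0], [-2.3, 0.7, 62, 0, 0, 0, 0], [-2.3, 0.7, 62, 0, 0, 0, 80], [-2.3, 0.7, 62, 0, 0, 0, 160], [-2.3, 0.7, 62, 0, 0, 0, 160], [-2.3, 0.7, 62, 0, 0, 0, 160], [-2.3, 0.7, 62, 0, 0, 0, 160], [-2.3, 0.7, 62, 0, 0, 0, 160]]]' --newtons 30

```text
time_s: 3.95
tool_pos: [0.5218, 0.0171, 0.09]
ee_rot: [-0.0, 0.987, -0.161, 0.001]
ft_force: [-1.6, 0.6, 7.8]
opening: 0.0464
```

Emit:
arm_command --series '[[[0, 0, -10, 0, 0, 0, 160], [0, 0, -30, 0, 0, 0, 160], [0, 0, -60, 0, 0, 0, 160], [0, 0, -60, 0, 0, 0, 160], [0, 0, -60, 0, 0, 0, 160]]]'

```text
time_s: 4.45
tool_pos: [0.5214, 0.0171, 0.1493]
ee_rot: [-0.0, 0.987, -0.161, 0.001]
ft_force: [-0.7, -0.0, -1.7]
opening: 0.0468
```

Run:
```python
from h import *
s=r.get_state();print(s['tool_pos'],s['ft_force'],s['opening'])
print(delta((.515,.313,.15),down(np.radians(-5))))
im=read_camera('wrist');save('w4',im,None,1.25)
```

```text
[0.52137806 0.0171298  0.14934486] [-0.67697362 -0.01330309 -1.72815273] 0.04682073354819963
(array([-100.1, -278.5,   -0.7]), array([-1.000e-02, -1.100e-01, -1.354e+01]))
```

View pics/w4.png

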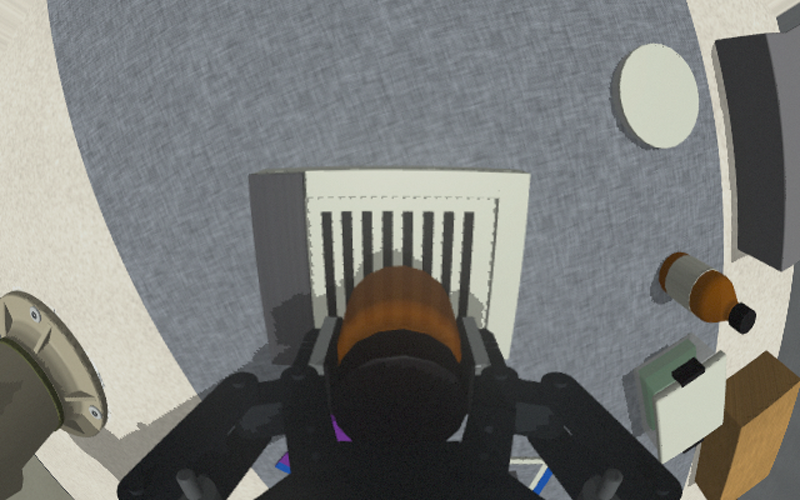

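Emit:
arm_command --series '[[[-10, -28, 0, 0, 0, -1.4, 160], [-25, -70, 0, 0, 0, -3.4, 160], [-40, -112, 0, 0, 0, -5.4, 160], [-55, -154, 0, 0, 0, -7.5, 160], [-70, -196, 0, 0, 0, -9.5, 160], [-85, -238, 0, 0, 0, -11.5, 160], [-96, -267, 0, 0, 0, -13, 160], [-100, -278, 0, 0, 0, -13.5, 160], [-100, -278, 0, 0, 0, -13.5, 160], [-100, -278, 0, 0, 0, -13.5, 160]]]'

```text
time_s: 5.5
tool_pos: [0.5146, 0.3108, 0.1474]
ee_rot: [0.001, 0.999, -0.045, -0.001]
ft_force: [-0.3, -0.4, -2.0]
opening: 0.0466
```

Run:
```python
from h import *
I=camera_info('wrist');s=r.get_state()
im=read_camera('wrist');save('w5',im,None,1.25);np.savez('w5.npz',im=im,**I)
print(s['tool_pos'],s['ft_force'],s['opening'])
hsv=cv2.cvtColor(im,cv2.COLOR_RGB2HSV)
g=cv2.inRange(hsv,(50,100,40),(75,255,255));c=max(cv2.findContours(g,0,1)[0],key=cv2.contourArea)
P=rayZ(I,c[:,0,:].astype(float),.014)[:,:2]*1000
print(cv2.minAreaRect(P.astype(np.float32)))
```

```text
[0.51459588 0.31082148 0.14740201] [-0.27813243 -0.36774296 -1.97395398] 0.04661930422524451
((516.9619140625, 314.36785888671875), (111.14801025390625, 130.34774780273438), 84.22618865966797)
```

View pics/w5.png

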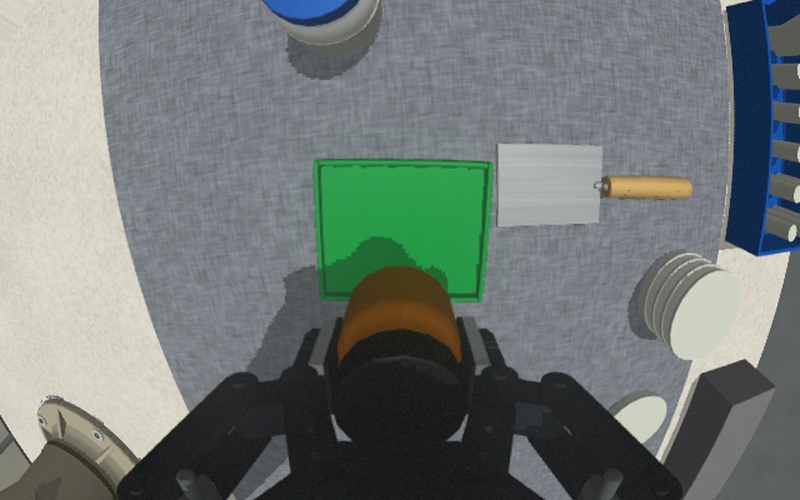

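Emit:
arm_command --series '[[[2, -3, 30, 0, 0, 0, 160], [2, -3, 65, 0, 0, 0, 160], [2, -3, 95, 0, 0, 0, 160], [2, -3, 110, 0, 0, 0, 160], [2, -3, 116, 0, 0, 0, 160], [2, -3, 118, 0, 0, 0, 160], [2, -3, 118, 0, 0, 0, 160], [2, -3, 118, 0, 0, 0, 160]]]'

```text
time_s: 6.35
tool_pos: [0.5176, 0.3158, 0.0319]
ee_rot: [-0.001, 0.999, -0.044, 0.001]
ft_force: [0.3, 0.0, -1.5]
opening: 0.0469
```

Emit:
arm_command --series '[[[0, 0, 2, 0, 0, 0, 160], [0, 0, 3, 0, 0, 0, 160], [0, 0, 4, 0, 0, 0, 160], [0, 0, 5, 0, 0, 0, 160], [0, 0, 5, 0, 0, 0, 160]]]'

```text
time_s: 6.85
tool_pos: [0.5165, 0.3152, 0.0252]
ee_rot: [0.0, 0.999, -0.044, -0.0]
ft_force: [0.5, -0.6, -1.9]
opening: 0.0468
```

Emit:
arm_command --series '[[[0, 0, 1, 0, 0, 0, 160], [0, 0, 2, 0, 0, 0, 160], [0, 0, 2, 0, 0, 0, 160]]]'

```text
time_s: 7.15
tool_pos: [0.5168, 0.3154, 0.0241]
ee_rot: [0.0, 0.999, -0.044, 0.0]
ft_force: [-1.9, -1.6, 6.3]
opening: 0.0467
```

Emit:
arm_command --series '[[[0, 0, 1, 0, 0, 0, 160], [0, 0, 1, 0, 0, 0, 160]]]'

```text
time_s: 7.35
tool_pos: [0.5168, 0.3154, 0.0241]
ee_rot: [0.0, 0.999, -0.044, 0.0]
ft_force: [-5.7, -3.8, 14.5]
opening: 0.047
```

Emit:
arm_command --series '[[[0, 0, -1.5, 0, 0, 0, 160], [0, 0, -2, 0, 0, 0, 160], [0, 0, -2, 0, 0, 0, 110], [0, 0, -2, 0, 0, 0, 90], [0, 0, -2, 0, 0, 0, 50], [0, 0, -2, 0, 0, 0, 20], [0, 0, -2, 0, 0, 0, 0], [0, 0, -2, 0, 0, 0, 0]]]'

```text
time_s: 8.15
tool_pos: [0.5167, 0.3153, 0.0243]
ee_rot: [-0.0, 0.999, -0.044, -0.0]
ft_force: [0.4, -0.0, 0.4]
opening: 0.0853
```

Emit:
arm_command --series '[[[0, 0, -20, 0, 0, 0, 0], [0, 0, -50, 0, 0, 0, 0], [0, 0, -100, 0, 0, 0, 0], [0, 0, -150, 0, 0, 0, 0], [0, 0, -190, 0, 0, 0, 0], [0, 0, -190, 0, 0, 0, 0]]]'

```text
time_s: 8.75
tool_pos: [0.5187, 0.3176, 0.2214]
ee_rot: [-0.003, 0.999, -0.044, 0.005]
ft_force: [-0.1, 0.3, 0.2]
opening: 0.0849
```

Run:
```python
from h import *
im=read_camera('wrist');save('w6',im,None,1.25)
s=r.get_state()
print(s['tool_pos'],s['ft_force'],s['opening'])
# plate grasp pose
print('above plate',delta((.5428,-.3122,.10),down(np.radians(-28.6))))
```

```text
[0.51786868 0.31659672 0.21796504] [-0.32088416  0.18516912 -1.40183964] 0.08539728134829784
above plate (array([ 79.4, 624.6, 116.1]), array([-0.27, -0.26, 23.57]))
```

View pics/w6.png

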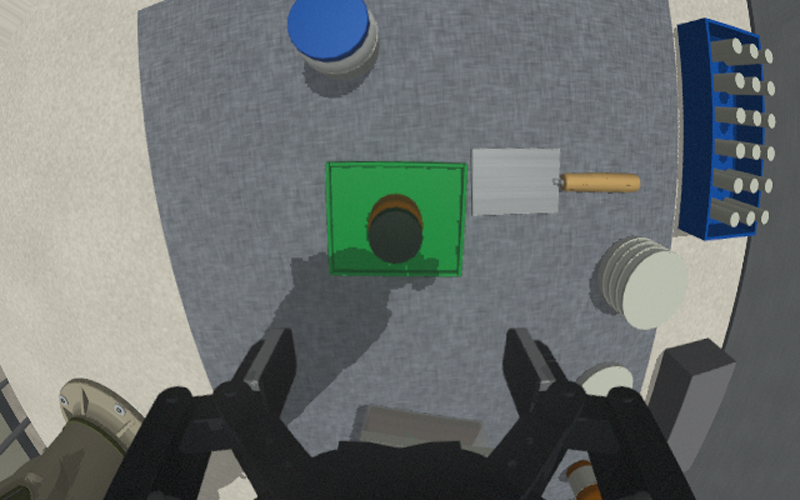

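Emit:
arm_command --series '[[[40, 312, 10, 0, 0, 12, 0], [40, 312, 10, 0, 0, 12, 0], [40, 312, 10, 0, 0, 12, 0], [40, 312, 10, 0, 0, 12, 0], [40, 312, 10, 0, 0, 12, 0], [40, 312, 10, 0, 0, 12, 0], [79, 624, 70, 0, 0, 23.6, 0], [79, 624, 70, 0, 0, 23.6, 0], [79, 624, 70, 0, 0, 23.6, 0], [79, 624, 70, 0, 0, 23.6, 0]]]'

```text
time_s: 9.8
tool_pos: [0.5347, -0.1828, 0.167]
ee_rot: [0.0, 0.969, -0.247, -0.001]
ft_force: [0.0, 0.4, -0.4]
opening: 0.0854
```

Emit:
arm_command --series '[[[10, 165, 10, 0, 0, 3, 0], [10, 165, 10, 0, 0, 3, 0], [10, 165, 10, 0, 0, 3, 0], [10, 165, 10, 0, 0, 3, 0], [10, 165, 10, 0, 0, 3, 0], [10, 165, 10, 0, 0, 3, 0]]]'

```text
time_s: 10.4
tool_pos: [0.4655, -0.3294, 0.1576]
ee_rot: [-0.001, 0.962, -0.272, -0.001]
ft_force: [0.8, 1.4, 0.2]
opening: 0.0851
```

Run:
```python
from h import *
im=read_camera('wrist');save('w7',im,None,1.25)
s=r.get_state()
print(s['time_s'],s['tool_pos'],s['ft_force'],s['opening'])
print('above plate',delta((.5428,-.3122,.07),down(np.radians(-28.6))))
```

```text
10.45 [ 0.46621101 -0.32854915  0.15801003] [-0.77022919 -0.17517282 -0.56149276] 0.08537158862412879
above plate (array([ 56.8, -53.9,  88. ]), array([-0.07,  0.06, -2.91]))
```

View pics/w7.png

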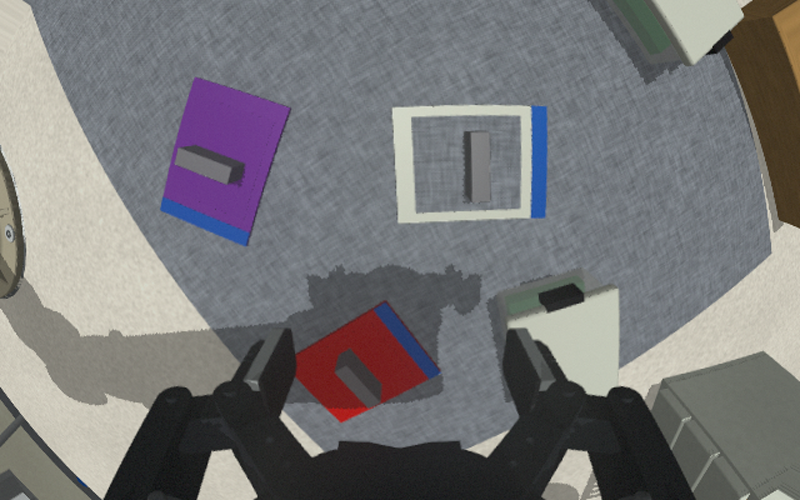

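Emit:
arm_command --series '[[[57, -54, 40, 0, 0, -2.9, 0], [57, -54, 60, 0, 0, -2.9, 0], [57, -54, 60, 0, 0, -2.9, 0], [57, -54, 60, 0, 0, -2.9, 0], [57, -54, 60, 0, 0, -2.9, 0]]]'

```text
time_s: 10.95
tool_pos: [0.5428, -0.314, 0.0997]
ee_rot: [0.0, 0.969, -0.248, 0.001]
ft_force: [0.2, 0.2, -0.0]
opening: 0.0853
```

Run:
```python
from h import *
I=camera_info('wrist');s=r.get_state()
im=read_camera('wrist');save('w8',im,None,1.25);np.savez('w8.npz',im=im,**I)
print(s['time_s'],s['tool_pos'],s['ft_force'],s['opening'],s['joint_velocities'].round(3))
hsv=cv2.cvtColor(im,cv2.COLOR_RGB2HSV)
blue=cv2.inRange(hsv,(105,150,60),(125,255,255))
c=max(cv2.findContours(blue,0,1)[0],key=cv2.contourArea)
P=rayZ(I,c[:,0,:].astype(float),.005)[:,:2]*1000
print(c.min(0),c.max(0),cv2.minAreaRect(P.astype(np.float32)))
print('grasp',delta((.5428,-.3122,.008),down(np.radians(-28.6))))
```

```text
10.95 [ 0.5427951  -0.31403207  0.09974196] [ 0.17495305  0.22272249 -0.0485061 ] 0.0852583158532856 [ 0.018 -0.025  0.011 -0.007  0.    -0.002 -0.001]
[[373 149]] [[393 251]] ((590.3153686523438, -338.0798034667969), (89.71968841552734, 12.408924102783203), 61.2635383605957)
grasp (array([-1.4, -2.4, 92.4]), array([ 0.03, -0.14, -0.13]))
```

View pics/w8.png

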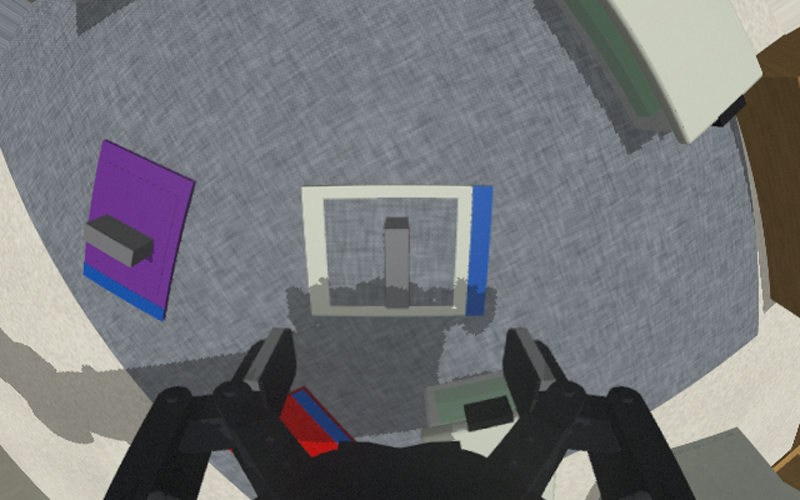

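Emit:
arm_command --series '[[[-1.4, -2.4, 40, 0, 0, -0.1, 0], [-1.4, -2.4, 75, 0, 0, -0.1, 0], [-1.4, -2.4, 88, 0, 0, -0.1, 60], [-1.4, -2.4, 90, 0, 0, -0.1, 100], [-1.4, -2.4, 90, 0, 0, -0.1, 100], [-1.4, -2.4, 90, 0, 0, -0.1, 100]]]' --newtons 60

```text
time_s: 11.6
tool_pos: [0.5436, -0.3125, 0.0111]
ee_rot: [0.0, 0.969, -0.247, 0.002]
ft_force: [0.2, 0.1, 0.7]
opening: 0.0516
```

Run:
```python
from h import *
s=r.get_state()
print(s['time_s'],s['tool_pos'],s['ft_force'],s['opening'])
print('grasp',delta((.5428,-.3122,.008),down(np.radians(-28.6))))
im=read_camera('wrist');save('w9',im,None,1.25)
```

```text
11.6 [ 0.54363886 -0.3125459   0.01107549] [0.1823628  0.14566077 0.69491737] 0.0515664158834492
grasp (array([-0.9,  0.1,  3.1]), array([ 0.  , -0.21, -0.06]))
```

View pics/w9.png

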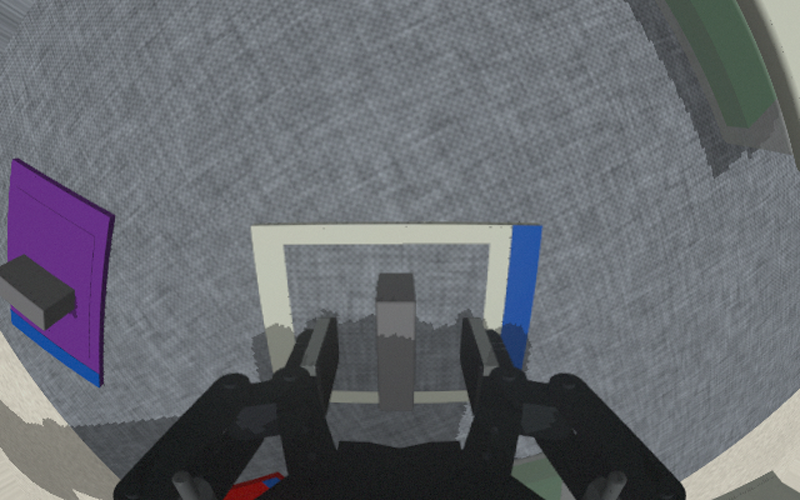

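Emit:
arm_command --series '[[[-0.9, 0, 1, 0, 0, 0, 140], [-0.9, 0, 1, 0, 0, 0, 200], [-0.9, 0, 1, 0, 0, 0, 240], [-0.9, 0, 1, 0, 0, 0, 240], [-0.9, 0, 1, 0, 0, 0, 240], [-0.9, 0, 1, 0, 0, 0, 240]]]' --newtons 60

```text
time_s: 12.25
tool_pos: [0.5419, -0.3114, 0.0082]
ee_rot: [0.0, 0.969, -0.247, 0.0]
ft_force: [-0.8, -0.0, 5.7]
opening: 0.0128
```

Emit:
arm_command --series '[[[0, 0, -15, 0, 0, 0, 240], [0, 0, -45, 0, 0, 0, 240], [0, 0, -90, 0, 0, 0, 240], [0, 0, -130, 0, 0, 0, 240], [0, 0, -150, 0, 0, 0, 240], [0, 0, -150, 0, 0, 0, 240], [0, 0, -150, 0, 0, 0, 240]]]'

```text
time_s: 12.95
tool_pos: [0.5413, -0.3111, 0.1577]
ee_rot: [0.0, 0.969, -0.247, 0.0]
ft_force: [0.6, -0.4, -2.3]
opening: 0.0128
```

```bash
cat >> h.py <<'E'
BO=np.array([.5162,.0149]);BY=np.radians(-18.7)
GX,GY,GZ=0.,0.,.0082   # plate centre-underside in tool frame (x,y,z)
def plate_pose(xp,zp,th,y=0.,dyaw=0):
    """tool pose for plain edge at box x=xp (m), height zp above grille, tilt th deg"""
    u=np.array([np.cos(BY),np.sin(BY),0]);v=np.array([-np.sin(BY),np.cos(BY),0]);t=np.radians(th)
    X=u*np.cos(t)+np.array([0,0,np.sin(t)]);
    Rt=R.from_rotvec(-t*v)*down(BY+dyaw)
    P=np.array([*BO,.07])+u*xp+v*y+[0,0,zp]
    c=P+.06*X
    return c-Rt.apply([GX,GY,GZ]),Rt
E
python3 - <<'E'
from h import *
I=camera_info('wrist');s=r.get_state()
im=read_camera('wrist');save('w10',im,None,1.25);np.savez('w10.npz',im=im,p=s['tool_pos'],q=s['ee_rot'],**I)
print(s['time_s'],s['tool_pos'],s['ft_force'],s['opening'])
print('hover',plate_pose(-.043,.03,8)[0],delta(*plate_pose(-.043,.03,8)))
E
```

```text
12.95 [ 0.54128005 -0.3111054   0.15774698] [ 0.6131255  -0.36802894 -2.33946935] 0.012805954281683561
hover [0.53066851 0.01000268 0.11647058] (array([-162.5, -276.9,   40.4]), array([ 0.69,  8.09, -9.91]))
```

View pics/w10.png

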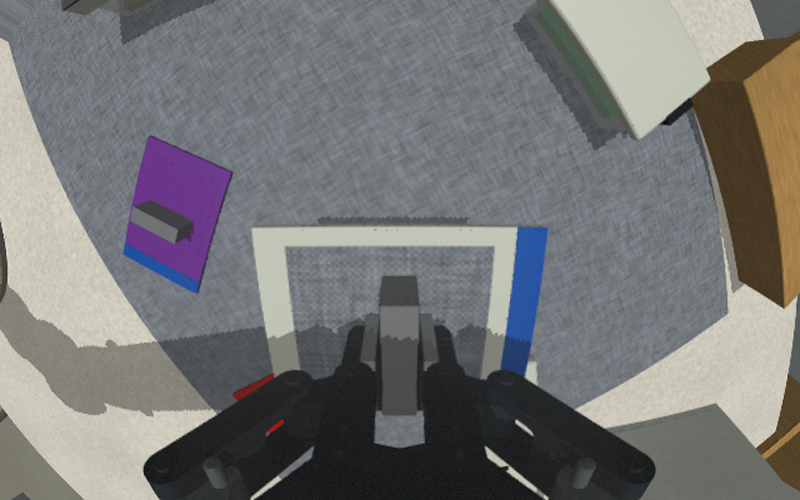

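Run:
```python
from h import *
d=np.load('w10.npz');im=d['im'];I={k:d[k] for k in('K','origin','orientation')}
Rc=q2R(d['q'])
def tl(u,v,z):
    o,dd=ray(I,u,v,True);o=Rc.inv().apply(o-d['p']);dd=Rc.inv().apply(dd);return (o+dd*(z-o[2])/dd[2])*1000
for u,v in[(252,228),(547,228),(271,376),(527,376)]: print(tl((u+.5)/1.25-.5,(v+.5)/1.25-.5,.0032).round(1))
```

```text
[-59.9 -44.7   3.2]
[ 61.1 -44.7   3.2]
[-62.   29.5   3.2]
[62.7 29.5  3.2]
```

Emit:
arm_command --series '[[[-25, -43, 5, 0.1, 1.3, -1.5, 240], [-50, -86, 5, 0.2, 2.5, -3, 240], [-75, -129, 5, 0.3, 3.8, -4.6, 240], [-100, -172, 5, 0.4, 5, -6.1, 240], [-125, -215, 5, 0.5, 6.3, -7.6, 240], [-150, -256, 5, 0.6, 7.6, -9.1, 240], [-162, -277, 5, 0.7, 8.1, -9.9, 240], [-162, -277, 15, 0.7, 8.1, -9.9, 240], [-162, -277, 20, 0.7, 8.1, -9.9, 240], [-162, -277, 20, 0.7, 8.1, -9.9, 240]]]'

```text
time_s: 14.0
tool_pos: [0.5307, 0.0079, 0.1355]
ee_rot: [0.012, 0.984, -0.163, 0.068]
ft_force: [0.3, 0.1, -1.4]
opening: 0.0129
```

Run:
```python
from h import *
I=camera_info('wrist');s=r.get_state()
im=read_camera('wrist');save('w11',im,None,1.25);np.savez('w11.npz',im=im,p=s['tool_pos'],q=s['ee_rot'],**I)
s=r.get_state()
print(s['time_s'],s['tool_pos'],s['ft_force'],s['opening'])
print('hover',plate_pose(-.043,.03,8)[0],delta(*plate_pose(-.043,.03,8)))
```

```text
14.05 [0.53126848 0.00780535 0.1362622 ] [-0.03145028  0.3571609  -0.98350292] 0.012977712754076368
hover [0.53066851 0.01000268 0.11647058] (array([-4. , -1.9, 19.4]), array([ 0.08,  0.04, -0.15]))
```

View pics/w11.png

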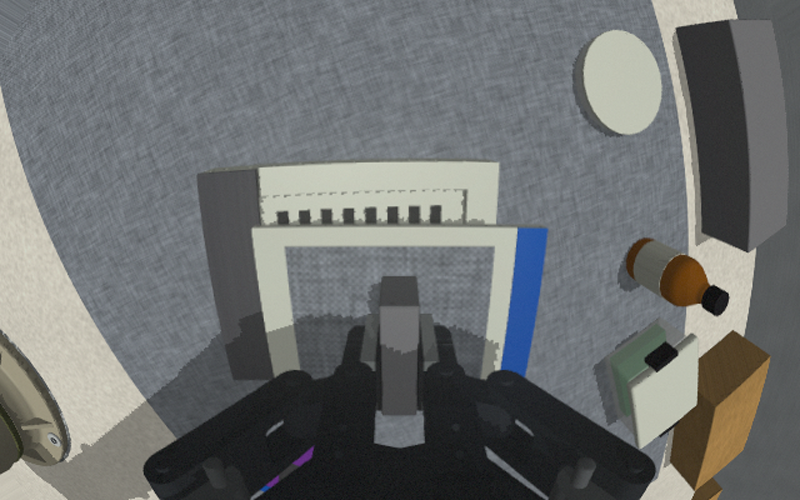

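Run:
```python
from h import *
print('z10',delta(*plate_pose(-.043,.012,8)))
```

```text
z10 (array([-6.5, -1.9, 37.2]), array([ 0.08,  0.04, -0.15]))
```

Emit:
arm_command --series '[[[-4, -1.9, 12, 0.1, 0, -0.1, 240], [-5.5, -1.9, 25, 0.1, 0, -0.1, 240], [-6.5, -1.9, 37, 0.1, 0, -0.1, 240], [-6.5, -1.9, 37, 0.1, 0, -0.1, 240], [-6.5, -1.9, 37, 0.1, 0, -0.1, 240]]]'

```text
time_s: 14.55
tool_pos: [0.5312, 0.0117, 0.0995]
ee_rot: [0.011, 0.984, -0.161, 0.069]
ft_force: [0.4, 0.1, -0.3]
opening: 0.0128
```

Run:
```python
from h import *
I=camera_info('wrist');s=r.get_state()
im=read_camera('wrist');save('w12',im,(120,100,480,310),2.2);np.savez('w12.npz',im=im,p=s['tool_pos'],q=s['ee_rot'],**I)
s=r.get_state()
print(s['time_s'],s['tool_pos'],s['ft_force'],s['opening'])
print('h12',delta(*plate_pose(-.043,.012,8)))
print('h2',delta(*plate_pose(-.043,.002,8)))
```

```text
14.6 [0.53164775 0.01176698 0.10015011] [ 0.78682548  0.15989259 -0.42405367] 0.013130397895719563
h12 (array([-0.6,  2. ,  1.6]), array([-0.11, -0.12,  0.09]))
h2 (array([-2. ,  2. , 11.5]), array([-0.11, -0.12,  0.09]))
```

View pics/w12.png

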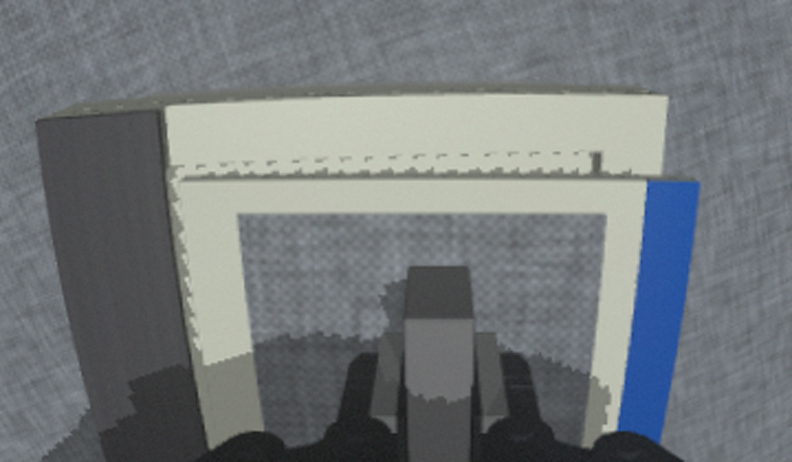

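Emit:
arm_command --series '[[[-0.6, 2, 1, -0.1, -0.1, 0.1, 240], [-0.6, 2, 1.5, -0.1, -0.1, 0.1, 240], [-0.6, 2, 2, -0.1, -0.1, 0.1, 240]]]'

```text
time_s: 14.9
tool_pos: [0.5308, 0.0098, 0.0983]
ee_rot: [0.011, 0.984, -0.162, 0.069]
ft_force: [-0.7, -0.6, -1.3]
opening: 0.013
```

Run:
```python
from h import *
s=r.get_state()
print(s['time_s'],s['tool_pos'],s['ft_force'],s['opening'])
print('h12',delta(*plate_pose(-.043,.012,8)))
print('h2',delta(*plate_pose(-.043,.002,8)))
```

```text
14.9 [0.5307615  0.00981581 0.09834631] [-0.73870101 -0.61465631 -1.3054502 ] 0.013040788395426401
h12 (array([-0.1, -0.1, -0.1]), array([-0.  , -0.06, -0.03]))
h2 (array([-1.5, -0.1,  9.8]), array([-0.  , -0.06, -0.03]))
```

Emit:
arm_command --series '[[[-0.5, 0, 3, 0, 0, 0, 240], [-0.9, 0, 6, 0, 0, 0, 240], [-1.3, 0, 9, 0, 0, 0, 240], [-1.5, 0, 10, 0, 0, 0, 240], [-1.5, 0, 10, 0, 0, 0, 240]]]'

```text
time_s: 15.4
tool_pos: [0.5303, 0.01, 0.0876]
ee_rot: [0.011, 0.984, -0.162, 0.069]
ft_force: [0.4, 0.3, -1.3]
opening: 0.0131
```

Run:
```python
from h import *
I=camera_info('wrist');s=r.get_state()
im=read_camera('wrist');save('w13',im,(120,100,480,310),2.2);np.savez('w13.npz',im=im,p=s['tool_pos'],q=s['ee_rot'],**I)
save('s13',read_camera('scene'),(260,140,380,250),6)
s=r.get_state()
print(s['time_s'],s['tool_pos'],s['ft_force'],s['opening'])
print('h2',delta(*plate_pose(-.043,.002,8)))
print('ins',delta(*plate_pose(-.0565,.002,8)))
print('push',delta(*plate_pose(-.0615,.002,8)))
```

```text
15.5 [0.53052087 0.01002307 0.08796964] [-0.19082621 -0.22244991 -1.35299142] 0.012876180401920451
h2 (array([ 0.2, -0. , -0.5]), array([-0.  , -0.02, -0.01]))
ins (array([-13.2,  -0. ,  -2.4]), array([-0.  , -0.02, -0.01]))
push (array([-18.1,  -0. ,  -3.1]), array([-0.  , -0.02, -0.01]))
```

View pics/w13.png

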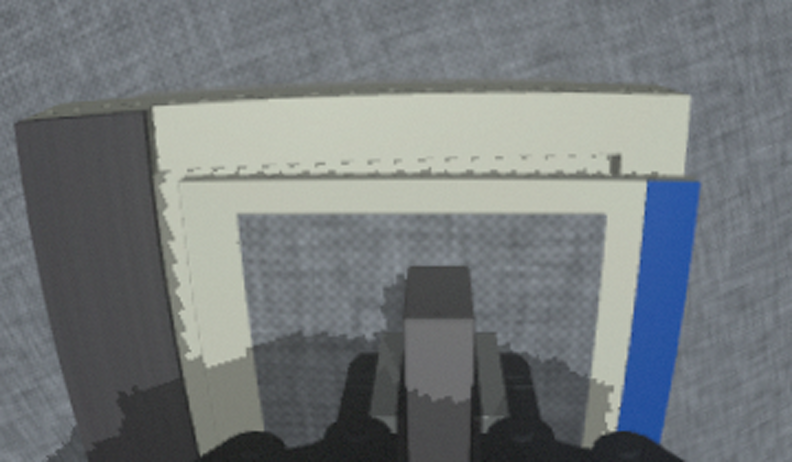

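View pics/s13.png

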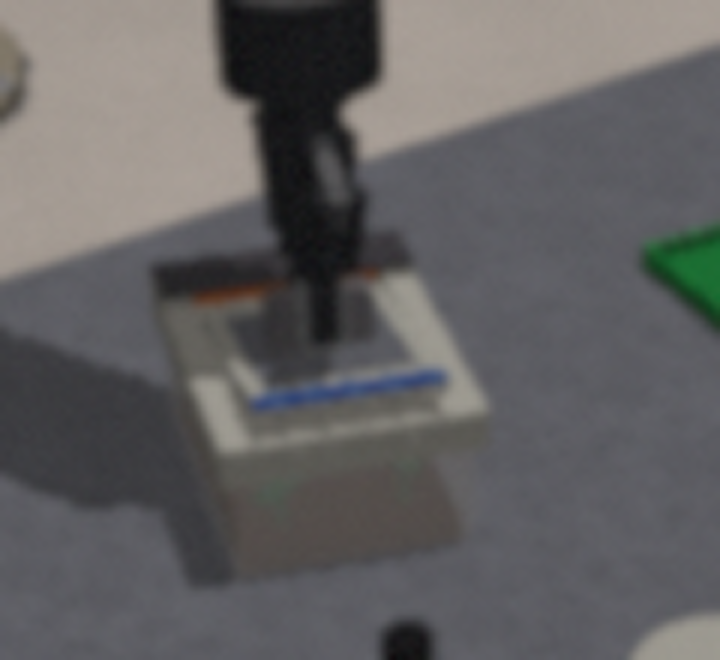

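Emit:
arm_command --series '[[[-3, 0, -0.7, 0, 0, 0, 240], [-6, 0, -1.1, 0, 0, 0, 240], [-9, 0, -1.6, 0, 0, 0, 240], [-12, 0, -2, 0, 0, 0, 240], [-12.5, 0, -2.1, 0, 0, 0, 240]]]'

```text
time_s: 16.0
tool_pos: [0.5182, 0.0142, 0.0884]
ee_rot: [0.011, 0.984, -0.162, 0.069]
ft_force: [0.4, 0.9, -1.7]
opening: 0.0123
```

Emit:
arm_command --series '[[[-1, 0, 0, 0, 0, 0, 240], [-2, 0, 0, 0, 0, 0, 240], [-2.5, 0, -0.1, 0, 0, 0, 240], [-2.5, 0, -0.1, 0, 0, 0, 240]]]'

```text
time_s: 16.4
tool_pos: [0.5167, 0.0147, 0.0884]
ee_rot: [0.011, 0.984, -0.162, 0.07]
ft_force: [3.8, -1.4, -1.0]
opening: 0.0132
```

Run:
```python
from h import *
s=r.get_state()
print(s['time_s'],s['tool_pos'],s['ft_force'],s['opening'])
u=np.array([np.cos(BY),np.sin(BY),0]);v=np.array([-np.sin(BY),np.cos(BY),0]);f=s['ft_force'];print('f box',f@u,f@v,f[2])
print('push',delta(*plate_pose(-.0605,.002,8)))
```

```text
16.4 [0.51673395 0.0146635  0.08842761] [ 3.77804972 -1.42489665 -0.99504403] 0.013174129113205528
f box 4.035447898858372 -0.13838493126781337 -0.9950440285399842
push (array([-2.8, -0.1, -0.4]), array([-0.02, -0.09, -0.03]))
```

Emit:
arm_command --series '[[[-1, 0, -0.1, 0, 0, 0, 240], [-2, 0, -0.2, 0, 0, 0, 240], [-3, 0, -0.4, 0, 0, 0, 240], [-4, 0, -0.5, 0, 0, 0, 240], [-4, 0, -0.5, 0, 0, 0, 240]]]'

```text
time_s: 16.9
tool_pos: [0.5127, 0.0161, 0.0884]
ee_rot: [0.011, 0.984, -0.162, 0.07]
ft_force: [4.4, -2.3, 1.1]
opening: 0.0126
```

```bash
cat >> h.py <<'E'
def rep():
    s=r.get_state();u=np.array([np.cos(BY),np.sin(BY),0]);v=np.array([-np.sin(BY),np.cos(BY),0]);f=s['ft_force']
    Rt=q2R(s['ee_rot']);c=s['tool_pos']+Rt.apply([GX,GY,GZ]);X=Rt.apply([1,0,0])
    def bx(p): d=p-np.array([*BO,.07]);return (np.array([d@u,d@v,d[2]])*1000).round(1)
    print('t',s['time_s'],'f',np.round([f@u,f@v,f[2]],1),'op',round(s['opening'],4),'plain',bx(c-.06*X),'blue',bx(c+.06*X),'tcp',s['tool_pos'].round(4))
E
python3 - <<'E'
from h import *
rep()
print('flat step',delta(*plate_pose(-.0615,.002,4)),delta(*plate_pose(-.0615,.001,0)))
E
```

```text
t 16.9 f [ 4.9 -0.8  1.1] op 0.0126 plain [-61.9  -0.    1.8] blue [56.9 -0.  18.7] tcp [0.5127 0.0161 0.0884]
flat step (array([ 0.9, -0. ,  4.2]), array([-0.01, -4.09, -0.02])) (array([ 0.8, -0. ,  9.4]), array([-0.01, -8.09, -0.02]))
```

Emit:
arm_command --series '[[[0.2, 0, 1.2, 0, -1, 0, 240], [0.5, 0, 2.2, 0, -2, 0, 240], [0.7, 0, 3.2, 0, -3, 0, 240], [0.8, 0, 4.2, 0, -4, 0, 240], [0.8, 0, 5.3, 0, -5, 0, 240], [0.8, 0, 5.3, 0, -5, 0, 240]]]'

```text
time_s: 17.5
tool_pos: [0.5144, 0.0155, 0.0829]
ee_rot: [0.004, 0.986, -0.163, 0.026]
ft_force: [4.9, -2.4, 1.5]
opening: 0.0129
```

Run:
```python
from h import *
rep()
print(delta(*plate_pose(-.0615,.001,0)))
I=camera_info('wrist');s=r.get_state()
im=read_camera('wrist');save('w14',im,(120,100,480,310),2.2)
```

```text
t 17.5 f [ 5.4 -0.7  1.5] op 0.0129 plain [-61.4   0.    1.6] blue [58.5 -0.1  7.8] tcp [0.5144 0.0155 0.0829]
(array([ 0.2, -0. ,  3.7]), array([-0.04, -2.99, -0.05]))
```

View pics/w14.png

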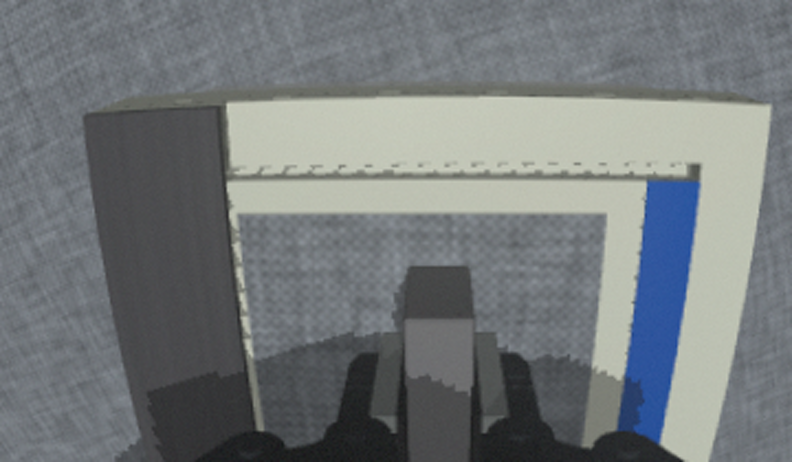

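Emit:
arm_command --series '[[[-0.8, 0, 0.5, 0, -0.5, 0, 240], [-1, 0, 1.5, 0, -1.2, 0, 240], [-1, 0, 2.5, 0, -2.2, 0, 240], [-1, 0, 3.7, 0, -3, 0, 240], [-1, 0, 3.7, 0, -3, 0, 240]]]'

```text
time_s: 18.05
tool_pos: [0.5137, 0.0157, 0.0792]
ee_rot: [-0.0, 0.987, -0.163, 0.0]
ft_force: [4.5, -1.4, 2.9]
opening: 0.0134
```

Run:
```python
from h import *
rep()
I=camera_info('wrist');s=r.get_state()
im=read_camera('wrist');save('w15',im,(120,100,480,310),2.2)
```

```text
t 18.05 f [4.7 0.1 2.9] op 0.0134 plain [-62.7   0.    1. ] blue [57.3 -0.1  1. ] tcp [0.5137 0.0157 0.0792]
```

View pics/w15.png

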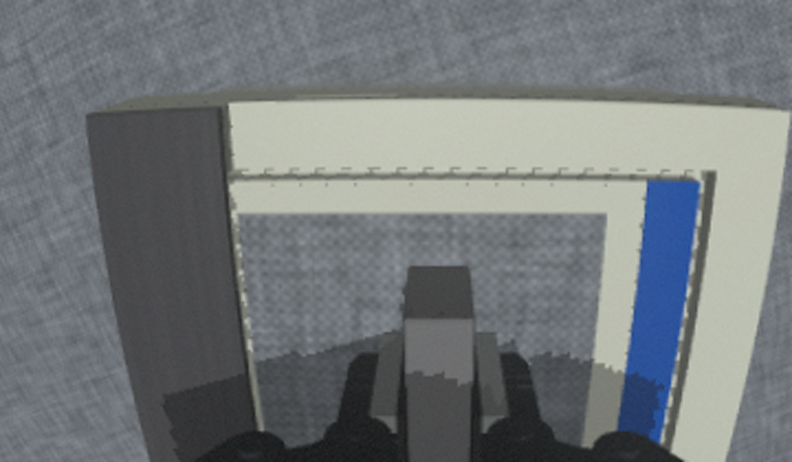

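Emit:
arm_command --series '[[[0, 0, 0.5, 0, 0, 0, 240], [0, 0, 1, 0, 0, 0, 240], [0, 0, 1.5, 0, 0, 0, 240], [0, 0, 1.5, 0, 0, 0, 240]]]'

```text
time_s: 18.5
tool_pos: [0.5135, 0.0159, 0.0782]
ee_rot: [-0.0, 0.987, -0.163, 0.0]
ft_force: [3.6, -1.5, 5.6]
opening: 0.0132
```

```bash
python3 -c "
from h import *
rep()"
```

```text
t 18.5 f [ 3.9 -0.3  5.6] op 0.0132 plain [-62.8   0.1  -0.1] blue [57.2  0.   0. ] tcp [0.5135 0.0159 0.0782]
```

Emit:
arm_command --series '[[[1, 0, 0, 0, 0, 0, 240], [2, 0, 0, 0, 0, 0, 240], [3, 0, 0, 0, 0, 0, 240], [4, 0, 0, 0, 0, 0, 240], [5, 0, 0, 0, 0, 0, 240], [5, 0, 0, 0, 0, 0, 240]]]'

```text
time_s: 19.1
tool_pos: [0.5172, 0.0147, 0.0782]
ee_rot: [0.0, 0.987, -0.162, -0.001]
ft_force: [-2.4, -1.2, 11.6]
opening: 0.0127
```

```bash
python3 -c "
from h import *
rep()"
```

```text
t 19.1 f [-1.9 -1.9 11.6] op 0.0127 plain [-59.1   0.1   0. ] blue [60.9  0.2 -0.1] tcp [0.5172 0.0147 0.0782]
```

Emit:
arm_command --series '[[[0, 0, 0, 0, 0, 0, 210], [0, 0, -0.5, 0, 0, 0, 180], [0, 0, -0.5, 0, 0, 0, 140], [0, 0, -0.5, 0, 0, 0, 120], [0, 0, -0.5, 0, 0, 0, 120], [0, 0, -15, 0, 0, 0, 120], [0, 0, -40, 0, 0, 0, 120], [0, 0, -80, 0, 0, 0, 120], [0, 0, -120, 0, 0, 0, 120], [0, 0, -120, 0, 0, 0, 120]]]'

```text
time_s: 20.1
tool_pos: [0.5208, 0.0151, 0.2045]
ee_rot: [-0.001, 0.987, -0.162, 0.005]
ft_force: [0.8, -0.8, 0.5]
opening: 0.0453
```

Run:
```python
from h import *
rep()
I=camera_info('wrist');s=r.get_state()
im=read_camera('wrist');save('w16',im,(170,60,490,300),2.5);np.savez('w16.npz',im=im,**I)
im=read_camera('scene');save('s16',im,(260,140,420,250),5)
```

```text
t 20.1 f [ 1.  -0.5  0.5] op 0.0453 plain [-55.6   1.6 125.7] blue [ 64.4   1.7 127. ] tcp [0.5208 0.0151 0.2045]
```

View pics/w16.png

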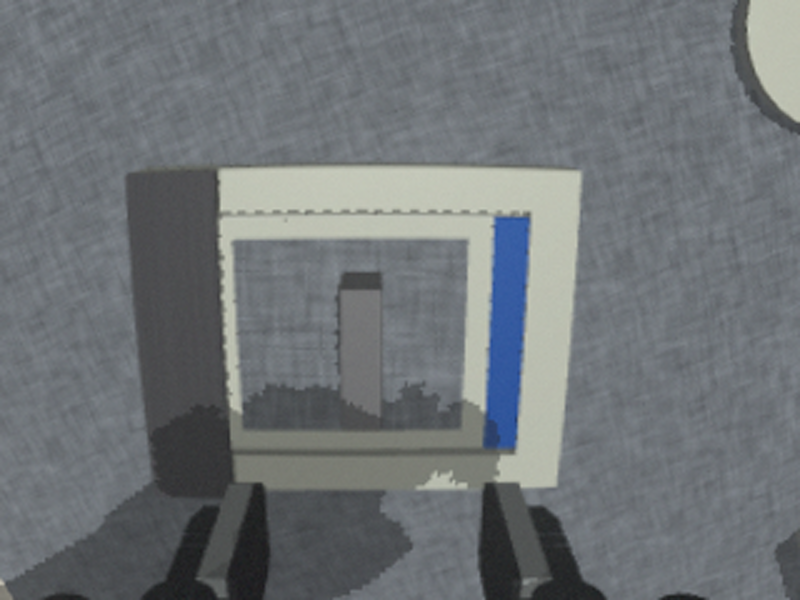

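View pics/s16.png

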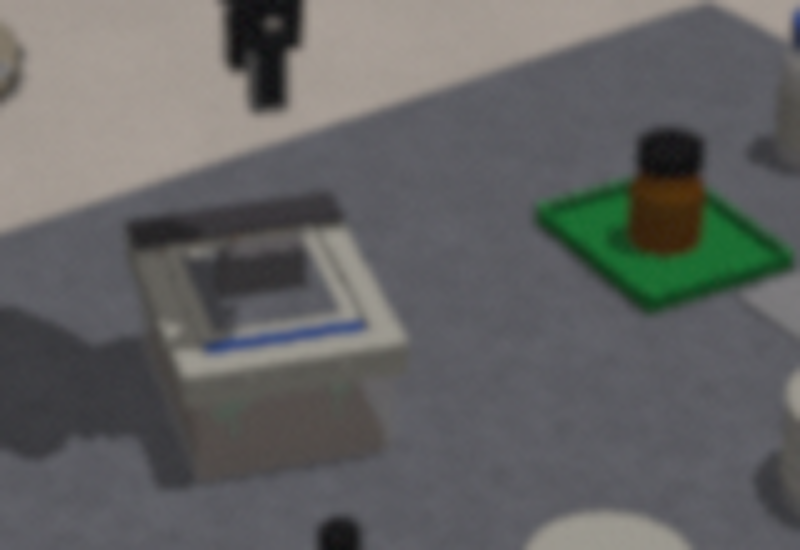

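Run:
```python
from h import *
u=np.array([np.cos(BY),np.sin(BY),0])
p=np.array([*BO,0])+u*.044
for z in(.11,.078): print(delta(p+[0,0,z],down(BY)))
s=r.get_state();print(s['joint_velocities'].round(3))
```

```text
(array([41.4,  0.4, 89.7]), array([-0.04, -0.2 , -0.01]))
(array([ 41.3,   0.4, 121.7]), array([-0.04, -0.2 , -0.01]))
[-0.002  0.031  0.008  0.045  0.005 -0.011 -0.003]
```

Emit:
arm_command --series '[[[41, 0, 20, 0, 0, 0, 255], [41, 0, 50, 0, 0, 0, 255], [41, 0, 80, 0, 0, 0, 255], [41, 0, 85, 0, 0, 0, 255], [41, 0, 85, 0, 0, 0, 255], [41, 0, 85, 0, 0, 0, 255]]]' --newtons 20

```text
time_s: 20.8
tool_pos: [0.5571, 0.0014, 0.1139]
ee_rot: [-0.0, 0.987, -0.162, 0.001]
ft_force: [-0.2, 0.3, 1.0]
opening: 0.0
```

Run:
```python
from h import *
u=np.array([np.cos(BY),np.sin(BY),0])
p=np.array([*BO,0])+u*.044
rep();print(delta(p+[0,0,.078],down(BY)))
```

```text
t 20.8 f [-0.3  0.2  1. ] op 0.0 plain [-16.9   0.3  35.6] blue [103.1   0.3  35.8] tcp [0.5571 0.0014 0.1139]
(array([ 0.9,  0.3, 35.9]), array([-0.03, -0.09, -0.  ]))
```

Emit:
arm_command --series '[[[0, 0, 15, 0, 0, 0, 255], [0, 0, 28, 0, 0, 0, 255], [0, 0, 34, 0, 0, 0, 255], [0, 0, 36, 0, 0, 0, 255], [0, 0, 36, 0, 0, 0, 255], [0, 0, 36, 0, 0, 0, 255]]]'

```text
time_s: 21.4
tool_pos: [0.5559, 0.0009, 0.0771]
ee_rot: [0.001, 0.987, -0.163, -0.0]
ft_force: [-6.4, -1.2, 11.3]
opening: 0.0003
```

Emit:
arm_command --series '[[[0, 0, 1, 0, 0, 0, 255], [0, 0, 2, 0, 0, 0, 255], [0, 0, 2, 0, 0, 0, 255]]]'

```text
time_s: 21.7
tool_pos: [0.5559, 0.0009, 0.077]
ee_rot: [0.001, 0.987, -0.163, -0.0]
ft_force: [-15.3, -0.9, 29.1]
opening: -0.0
```

Emit:
arm_command --series '[[[0, 0, -4, 0, 0, 0, 255], [0, 0, -8, 0, 0, 0, 255], [-10, 0, -8, 0, 0, 0, 255], [-10, 0, -8, 0, 0, 0, 255], [-10, 0, -8, 0, 0, 0, 255]]]'

```text
time_s: 22.2
tool_pos: [0.5466, 0.0045, 0.0822]
ee_rot: [0.0, 0.987, -0.162, -0.0]
ft_force: [0.2, 0.3, -0.7]
opening: 0.0
```

Run:
```python
from h import *
rep()
im=read_camera('wrist');save('w17',im,(170,60,490,300),2.5)
```

```text
t 22.2 f [ 0.1  0.4 -0.7] op 0.0 plain [-27.9  -0.1   4.1] blue [92.1 -0.1  4. ] tcp [0.5466 0.0045 0.0822]
```

View pics/w17.png

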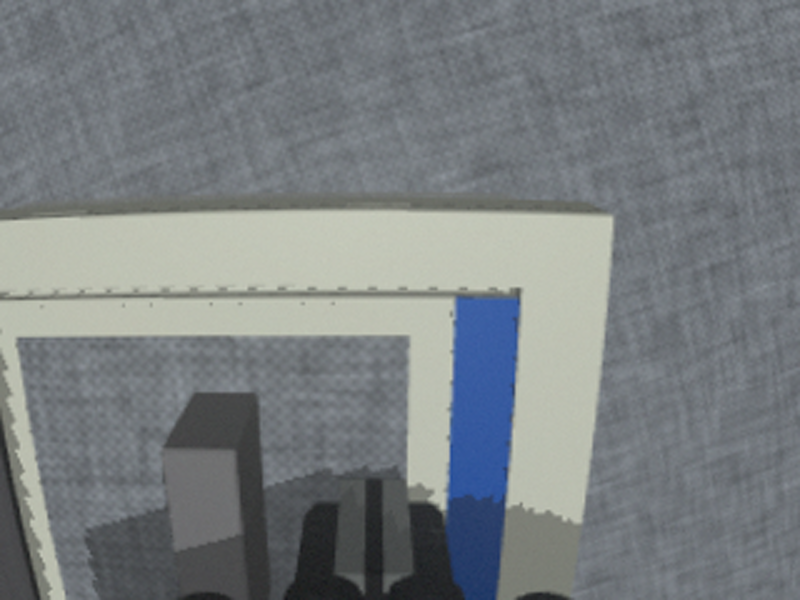

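Emit:
arm_command --series '[[[0, 0, 2, 0, 0, 0, 255], [0, 0, 4, 0, 0, 0, 255], [0, 0, 6, 0, 0, 0, 255], [0, 0, 6.5, 0, 0, 0, 255], [0, 0, 6.5, 0, 0, 0, 255]]]'

```text
time_s: 22.75
tool_pos: [0.5472, 0.0043, 0.0771]
ee_rot: [0.0, 0.987, -0.163, 0.0]
ft_force: [-5.8, -0.9, 12.4]
opening: 0.0001
```

Run:
```python
from h import *
rep()
```

```text
t 22.75 f [-5.2 -2.7 12.4] op 0.0001 plain [-27.2  -0.1  -1.1] blue [92.8 -0.2 -1. ] tcp [0.5472 0.0043 0.0771]
```

Emit:
arm_command --series '[[[0, 0, -5, 0, 0, 0, 255], [-10, 0, -30, 0, 0, 0, 255], [-35, 0, -80, 0, 0, 0, 255], [-35, 0, -130, 0, 0, 0, 255], [-35, 0, -170, 0, 0, 0, 255], [-35, 0, -170, 0, 0, 0, 255], [-35, 0, -170, 0, 0, 0, 255]]]'

```text
time_s: 23.45
tool_pos: [0.5145, 0.0156, 0.2472]
ee_rot: [-0.0, 0.987, -0.163, 0.002]
ft_force: [-0.4, -0.2, -0.2]
opening: -0.0001
```

Run:
```python
from h import *
rep()
I=camera_info('wrist')
im=read_camera('wrist');save('w18',im,(190,60,450,250),3)
sc=read_camera('scene');save('s18',sc,(80,110,480,310),2)
hsv=cv2.cvtColor(im,cv2.COLOR_RGB2HSV)
b=cv2.inRange(hsv,(105,150,40),(125,255,255));b[:60]=0;b[250:]=0
c=max(cv2.findContours(b,0,1)[0],key=cv2.contourArea)
P=rayZ(I,c[:,0,:].astype(float),.075)[:,:2]-BO
u=np.array([np.cos(BY),np.sin(BY)]);v=np.array([-u[1],u[0]])
Q=np.c_[P@u,P@v]*1000;print('blue band box x',Q[:,0].min(),Q[:,0].max(),'y',Q[:,1].min(),Q[:,1].max())
```

```text
t 23.45 f [-0.3 -0.3 -0.2] op -0.0001 plain [-61.8   0.2 168.8] blue [5.820e+01 1.000e-01 1.692e+02] tcp [0.5145 0.0156 0.2472]
blue band box x 49.4907629571326 61.17072318986058 y -44.003650847903515 43.58431071614005
```

View pics/w18.png

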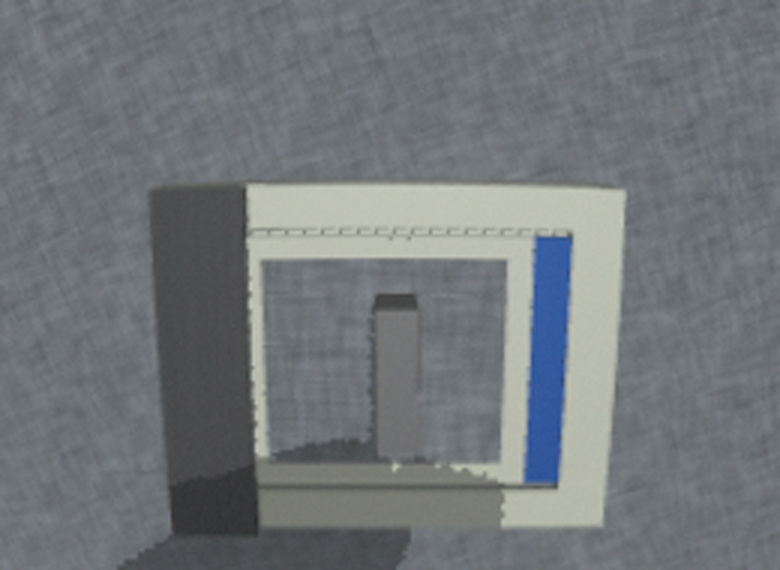

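View pics/s18.png

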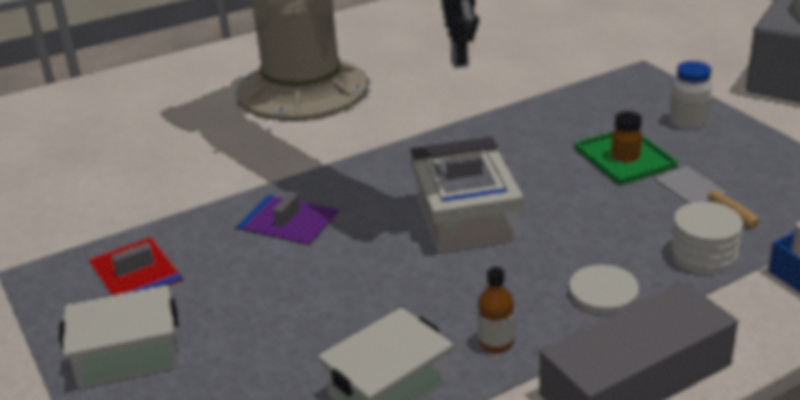

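```bash
python3 -c "
from h import *
print(r.hand_in())"
```

```text
the job is handed in; nothing more can be done
None
```

The vent filter is back in the culture box and the amber jar is standing in the green tray. I handed the job in at about 23.5 s; no verdict is reported.

**What I did:** I lifted the jar off the vent and lowered it into the tray until it touched lightly. I let go there, and it is still upright. I then took the filter plate by its rib and tilted it 8°. The plain edge went under the lip and pushed the strip back to about box x = -62.7 mm at 4–5 N. I lowered the blue edge behind the sill, slid the plate forward against it, let go and backed away.

**Last checks:**
- **Position:** in the wrist view the outer edge of the blue stripe is at box x ≈ 61–62 mm (sill at 62 mm), and the plate lies evenly between the side walls.
- **Seated flat:** while still gripped, the plate measured 0.0 ± 0.1 mm above the grille at both ends. After letting go, I pressed near the blue edge with up to about 29 N and it did not move. A second touch 10 mm away gave the same height.
- **Clear of everything:** the gripper is well above the box and the force reading is near zero. I saw nothing out of place in the scene view.

**One disagreement:** both press contacts read 77.1 mm, where the plate's top should be at 75 mm. I put this down to the shut fingertips reaching about 2 mm past the tool point, because the height did not change along the plate. I did not check that separately.

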